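# Set the ratchet and clamp the blank

## Robot

A 6-joint arm with a two-finger parallel gripper is mounted at the origin on a cart in front of the work surface, level with it; the furniture and walls round the work are solid. World frame = base frame: x ahead of the robot, y to its left, z up, the work surface at z = 0. Lengths are in m, angles in degrees, forces in N, time in s.
With the tool pointing down it reaches from about 0.4 to 0.825 m from the base axis. Payload 7 kg.
Tool frame: the origin (TCP) lies on the front face of the gripper's body, between the roots of the fingers; the fingertips stand 66 mm ahead of it and the grasp point (between the pads) lies 47 mm ahead of it; z points along the fingers, y is the line along which they close (so a half turn about z gives the same grasp; the last joint's range is limited). The gripper opens to 88 mm and grips with 3 to 60 N. Pads are 19 mm wide; open, the fingers measure 130 mm over their backs; the gripper's body (78 mm by 193 mm) begins 47 mm behind the grasp point.
Start: joints at [-52.936, 20.546, 0.682, 0, -70.136, -16.507], TCP at [0.237, -0.632, 0.292] pointing down, gripper open.
Joint ranges: [-176.03, 176.03], [-82.01, 121.73], [-58.28, 71.71], [-173.87, 95.51], [-174.79, -0.11], [-173.66, 173.66]. Speed limits (degrees/s): [136.94, 136.94, 172.46, 180, 180, 180].

## Interface

Orientations are given as [roll, pitch, yaw] about the fixed x, y, z axes, in that order (R = Rz(yaw) Ry(pitch) Rx(roll)).
In Python, from plant import ctrl gives the robot as it stands.
- The arm moves only by the tool send_rows, never from a script. Its argument "deltas" is a list of rows, each a list of 2 entries, a list of its own where there are three numbers: the shift along the tool's x, y, z each as a share of 800 mm, from -1 to 1, then the turn about the tool's z as a share of 90 degrees, from -1 to 1. A call has exactly 5 rows; each row is the pose to reach, as a shift and turn from the pose commanded when the call began, along the tool's axes at that moment; what a row does not reach only later rows make up. A row lasts 1/12 s, in which the tool goes at most 41.7 mm and 7.16 degrees, less where a joint would pass 70% of its speed; a pose out of reach is approached as far as the arm can. A call with a number of a shift or a turn outside -1 to 1 is refused whole. A call with a gripper value outside its range is refused whole. "gripper" is the opening, from 0 (shut) to 1 (fully open), set as the call begins (left out, the last holds). The fingers move at their own pace and stop on an object; the grip force is fixed at half the most. Time passes only in rows, so rows that repeat a pose let the fingers close, or fill a call up. It gives the time, the measured TCP pose, the force, the opening and the grip force at its end, in the units of the state.
- ctrl.get_obs(): the state, without advancing time (a new reading comes with each control period).
- ctrl.snapshot(name): name is "scene" or "top" or "wrist"; returns a dict with "color" (400x640x3 uint8, red, green, blue), "vertical_fov" (degrees; the focal length in pixels is half the picture's height over the tangent of half this angle, whatever the lens; pixels are square), "cx", "cy" (the principal point, pixels), "rvec" (rotation vector, rad) and "tvec" (3), from world to camera coordinates, as OpenCV has them. Camera axes: x right, y down, z forward; pixel columns grow to the right and rows downward; lengths in m; the calibration is good to about 2 mm. A picture is of the moment at which its call begins. There is no depth.
- ctrl.close_job(): hands the job in; it is judged then, once.
Trained networks look in a picture, given as the dict that the camera call returned (one of the last four; its "shot" number tells which), for a name from the list of things; names that differ only in an ending like _2 or _b are one class to them, and where a whole thing is asked for, a point or a joint stands for the part that bears it (a point fixed in the world has none). Each returns a list of dicts, best first, with "conf" (0 to 1); they miss things now and then, are a little off and sometimes report something else, mostly with a low value. They report only what shows in the picture. A call takes as long as a camera call. They do not tell look-alikes from the thing itself.
- ctrl.boxes_of(picture, thing): "xy" ([column, row] as shares, 0 to 1, of the picture: columns of its width, rows of its height, amid what is visible of it).
- ctrl.cut_out(picture, thing): "pixels" (400x640 bool, what is visible of it) and "xy" ([column, row] as shares, 0 to 1, of the picture: columns of its width, rows of its height, amid what is visible of it).
The state is a dict: "clock": time; "joint_pos": joint angles; "qvel": joint speeds; "tau": joint torques, N m; "tool_pos": TCP position; "orientation": TCP orientation; "force": force on the tool from outside, world axes, zero at the start; "moment": the same for the moment, N m; "opening": finger opening in m; "gripper_force": force on a finger pad.
Only numpy, scipy, OpenCV 4.12 (cv2) and the standard library are available. Lean on these libraries where they do the work, as an engineer would, in place of code of your own. Each camera call takes 0.05 s, during which the arm holds its last target. There are 200 camera calls.

## Task

Clamp the wooden blank in the ratchet clamp: first flip the pawl lever all the way over to its tightening side, then crank the handle clockwise until the jaw presses the blank firmly against the stop, and let go so that the ratchet holds it. Aim for a jaw force of about 50 N, and at no time more than 80 N; never force the lever or the handle with more than 25 N, and leave the other things lying where they are.

Things in the scene. Friction and masses are not known exactly. Their poses are not given: they have to be found in the camera images.
- clamp_base: Fixed aluminium base plate of the ratchet clamp, 215 x 270 x 8 mm. Origin on the worktop under the vertical axis of the toothed wheel and crank; z up. In its frame the pawl lever lies on +x; jaw, blank and stop on +y. The wheel is 96 mm across with 30 teeth (12 degrees a click), its hub's top 54 mm above the worktop. Turned clockwise (seen from above) it drives the jaw to +y, 18 mm per rad.
- handle: Steel toothed wheel, crank arm and upright knob in one piece, turning clockwise up to 2.15 rad from its start; origin on the axis at worktop height. With the lever on the tightening side it clicks clockwise and, let go, falls back to the last click (up to 12 degrees, 17 N of jaw force) and stays; on the releasing side clockwise is blocked.
- knob (a point): Centre of the top of the crank's black upright knob: 18 mm across, 45 mm tall above the arm, top 97 mm above the worktop, 110 mm from the axis, at the start in direction (-0.5, -0.87) of the clamp_base frame. The push is light until the blank meets the stop, after 0.2 to 1.2 rad, known only by feel; then it rises by about 13 N per rad. 1 N at the knob gives about 6 N at the jaw (8 N: 50 N).
- lever_top (a point): Centre of the top of the upright tab on the lever's end, 38 mm from the pivot and 80 mm above the worktop. The tab is 14 mm (along the lever) x 10 mm (in the swing direction) and stands 34 mm above the lever. In the clamp_base frame its y is +13 mm at the start and -13 mm when fully over; past -11 mm counts as fully over.
- jaw: Sprung steel jaw plate, 56 mm wide, 8 mm thick, 22 mm tall; moves along the clamp_base's +y. The origin is on the clamp_base's origin at the start; the pressing face is at y = 90 mm from it, 20 mm above the worktop.
- blank: The wooden blank to be clamped, 45 x 110 x 22 mm, lying flat on the base plate with its long side along the jaw (its own y, the 110 mm, runs across the clamp, x is the 45 mm). The origin is the centre of its underside. It starts 1 to 3 mm from the jaw; a dark steel fixed stop stands 1 to 20 mm behind it.
- collet: Bystander: steel spring collet standing, 34 mm across, 46 mm tall; origin at the centre of its foot.
- collet_nut: Bystander: black collet nut lying flat, 53 mm across, 22 mm tall; origin at the centre of its underside.
- stop_pin: Bystander: stepped steel pin standing, 30 mm across, 63 mm tall; origin at the centre of its foot.
- pawl_lever: Dark steel pawl lever; origin on its upright pivot at worktop height, x = 70 mm, y = 0 of the clamp_base frame; its x points along the lever to the tab. It swings 0.35 rad either way from the clamp_base's x: at the start to its end on the releasing side, tab towards the blank (+y); the other end (-0.35 rad, tab at -y, away from the blank) is the tightening side. It stays where left; moving it takes about 4 N.
- vac_plug: Bystander: black rubber vacuum plug with a knob, 35 mm across, 37 mm tall, standing on the base plate beside the blank; origin at the centre of its foot.
- hex_key: Bystander: black hex key, 29 x 78 x 6 mm, lying on the base plate at the wheel's -y side; origin at the centre of its underside.
Mind the look-alikes: they are no part of the job. What is shaped like the blank but blue or orange is not meant.

How it is judged (in metres and radians):
On the way, in this order (a step that is already met when the one before it is completed fails the run):
1. the pawl lever is fully over on its tightening side while the jaw does not press yet (y of lever_top in the frame of clamp_base below -0.011 m and contact force between jaw and blank below 10 N), for 0.2 s.
2. the jaw presses the blank with more than 30 N (contact force between jaw and blank above 30 N), for 0.2 s.
At the end, for the whole second after the job is handed in: The pawl lever is on its tightening side (its tab more than 11 mm past the middle), the ratchet holds the crank by itself, and the jaw presses the blank with 30 to 70 N; the blank lies flat (within 0.08 rad) and still (y of lever_top in the frame of clamp_base below -0.011 m and contact force between jaw and blank between 30 and 70 N and linear speed of blank below 0.01 m/s and angle between blank's own z axis and vertical below 0.08 rad); the robot touches nothing.
It fails at once if the blank is crushed: the jaw presses it with more than 80 N (contact force between jaw and blank above 80 N).
It fails at once if the crank is forced with more than 25 N (contact force between the fingers and handle above 25 N).
It fails at once if the lever is forced with more than 25 N (contact force between the fingers and pawl_lever above 25 N).
It fails at once if the robot pushes the jaw or the blank itself (contact force between the fingers and jaw above 2 N or contact force between the fingers and blank above 2 N).
It fails at once if a bystander is knocked away by more than 30 mm (distance of any of collet, collet_nut, stop_pin, vac_plug, hex_key from where it was at the start of the episode above 0.03 m).
It also fails if it takes over 70 s, if anything falls off the work surface, if the arm or the gripper's body presses on something with over 40 N, if the wrist force passes 120 N, or if a joint passes its speed limit or range.

## Working session

There is one attempt and no reset: what is moved stays moved. The work goes in short steps, Python scripts to look and compute and a tool call to move; the robot and the scene stay as the last step left them, time stands still between calls to the robot, and variables do not carry over. Pictures are saved under pics/ and viewed, at most 10 in all, crops included, and the job is handed in when it is done.

Besides the shell and the picture viewer there is one more tool, called after "Emit:" in YAML: its name, and indented under it one key for each argument. send_rows: Moves the arm, as the interface text tells. Shift numbers are shares of 800 mm and turn numbers shares of 90 degrees, none past 1 either way. Its arguments: {"type":"object","properties":{"deltas":{"type":"array","items":{"type":"array"}},"gripper":{"type":"number"}},"required":["deltas"]}

```bash
mkdir -p pics
cat > h.py <<'E'
import numpy as np, cv2
from plant import ctrl
def cam(p):
    R=cv2.Rodrigues(np.array(p["rvec"],float))[0]; f=200/np.tan(np.radians(p["vertical_fov"])/2)
    return R,np.array(p["tvec"],float).ravel(),f
def ray(p,u,v,z):
    R,t,f=cam(p); d=R.T@np.array([(u-p["cx"])/f,(v-p["cy"])/f,1]); c=-R.T@t
    return c+d*(z-c[2])/d[2]
def proj(p,X):
    R,t,f=cam(p); q=R@np.array(X)+t; return q[:2]/q[2]*f+[p["cx"],p["cy"]]
def save(p,n): cv2.imwrite(f"pics/{n}.png",p["color"][:,:,::-1])
E
python3 - <<'E'
from h import *
o=ctrl.get_obs(); print(o)
for n in ["scene","top"]:
    p=ctrl.snapshot(n); save(p,n+"0")
    for t,z in [("knob",.097),("lever_top",.08),("clamp_base",.008),("blank",.03),("handle",.05),("hex_key",.01),("vac_plug",.03),("collet",.04),("stop_pin",.06),("collet_nut",.02),("jaw",.03)]:
        for b in ctrl.boxes_of(p,t)[:2]:
            u,v=b["xy"][0]*640,b["xy"][1]*400
            print(n,t,round(b["conf"],2),round(u),round(v),ray(p,u,v,z).round(3))
E
```

```text
{'clock': 0.0, 'joint_pos': array([-5.29378900e+01,  2.05905841e+01,  6.34646893e-01, -2.13804011e-02,
       -7.01355129e+01, -1.65077714e+01]), 'qvel': array([-0.0956857 , -0.04617812,  0.04652343,  0.03443355,  0.01720117,
       -0.06101477]), 'tau': array([ 1.86380654e-03, -5.82712054e+01,  2.93066454e+01,  6.99733034e+00,
        7.14212714e-03, -2.26420320e-04]), 'tool_pos': array([ 0.23685752, -0.63167563,  0.29123487]), 'orientation': array([ 1.79906608e+02, -6.71721068e-03, -1.59452937e+02]), 'force': array([-0.20092964,  0.12381963,  0.50159607]), 'moment': array([-0.03990219, -0.014854  , -0.02937581]), 'gripper_force': 0.0, 'opening': 0.08742911030982053}
scene knob 0.76 332 181 [ 0.542 -0.063  0.097]
scene lever_top 0.45 302 171 [ 0.641 -0.073  0.08 ]
scene clamp_base 0.8 324 197 [ 0.574 -0.076  0.008]
scene blank 0.83 303 304 [0.43  0.249 0.03 ]
scene blank 0.72 314 216 [0.55  0.015 0.03 ]
scene handle 0.93 335 180 [ 0.561 -0.116  0.05 ]
scene handle 0.61 416 160 [ 0.402 -0.309  0.05 ]
scene hex_key 0.6 327 172 [ 0.62  -0.167  0.01 ]
scene vac_plug 0.47 285 209 [0.63  0.033 0.03 ]
scene collet 0.83 275 342 [0.428 0.358 0.04 ]
scene stop_pin 0.64 373 150 [ 0.525 -0.27   0.06 ]
scene stop_pin 0.31 334 181 [ 0.557 -0.099  0.06 ]
scene collet_nut 0.79 413 160 [ 0.419 -0.337  0.02 ]
scene jaw 0.58 321 206 [ 0.553 -0.027  0.03 ]
top knob 0.9 358 196 [ 0.546 -0.113  0.097]
top knob 0.39 340 190 [ 0.56  -0.066  0.097]
top lever_top 0.47 348 165 [ 0.635 -0.091  0.08 ]
top clamp_base 0.92 342 191 [ 0.574 -0.074  0.008]
top blank 0.77 234 241 [0.435 0.224 0.03 ]
top blank 0.66 313 198 [0.552 0.007 0.03 ]
top handle 0.75 358 197 [ 0.552 -0.118  0.05 ]
top vac_plug 0.41 308 173 [0.625 0.02  0.03 ]
top collet 0.61 193 245 [0.425 0.333 0.04 ]
top stop_pin 0.3 192 245 [0.423 0.332 0.06 ]
top collet_nut 0.64 438 242 [ 0.429 -0.336  0.02 ]
top jaw 0.55 323 199 [ 0.55  -0.022  0.03 ]
```

Run:
```python
import cv2
a=cv2.imread("pics/top0.png")[125:255,260:420]
cv2.imwrite("pics/topc.png",cv2.resize(a,None,fx=4.6,fy=4.6,interpolation=cv2.INTER_CUBIC))
a=cv2.imread("pics/scene0.png")[120:260,240:400]
cv2.imwrite("pics/scenec.png",cv2.resize(a,None,fx=4.2,fy=4.2,interpolation=cv2.INTER_CUBIC))
```

```text
(no output)
```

View pics/topc.png

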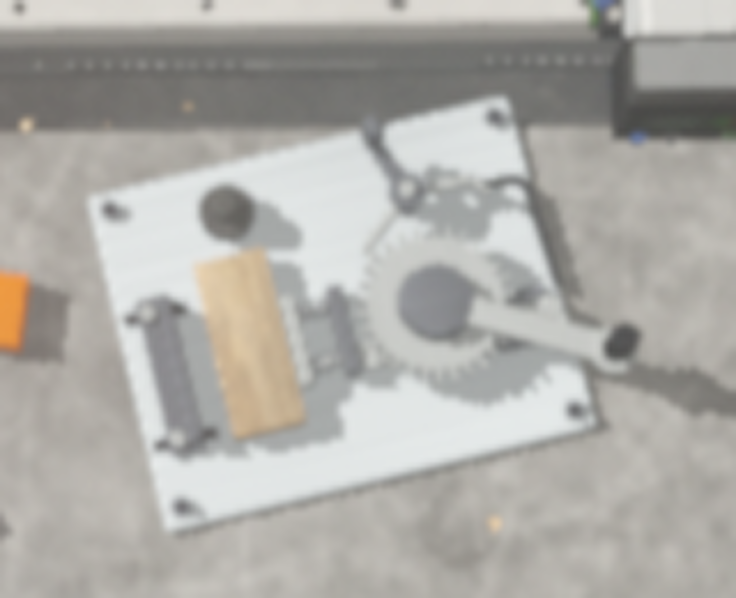

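View pics/scenec.png

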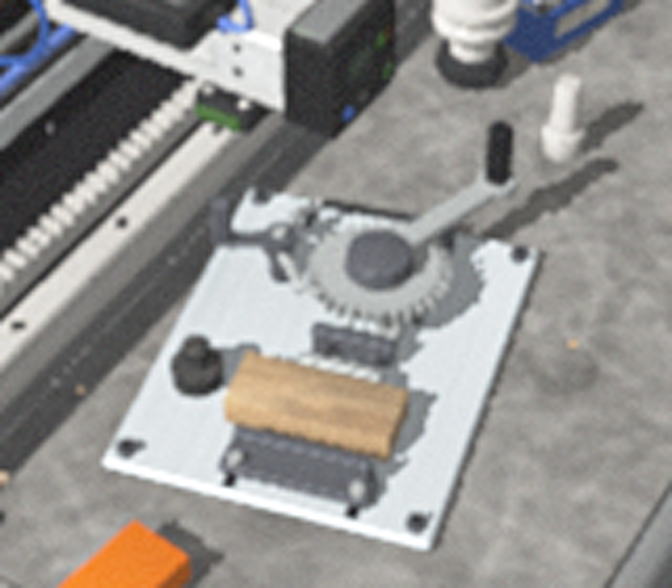

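View pics/scene0.png

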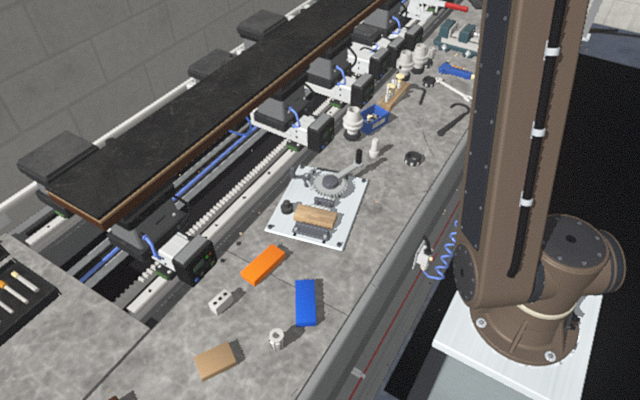

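Run:
```python
from h import *
p=ctrl.snapshot("top")
P=lambda a,b,z:ray(p,260+a/4.6,125+b/4.6,z)
for c in [(92,198),(508,97),(600,425),(168,533)]: print(P(*c,.008).round(4))
C=np.mean([P(*c,.008) for c in [(92,198),(508,97),(600,425),(168,533)]],0)
h=P(435,302,.054);k=P(621,341,.097);l=P(372,130,.08);pv=P(407,193,.046)
print("centre",C,"hub",h,"knob",k,"lev",l,"piv",pv)
print(np.linalg.norm((k-h)[:2]),np.linalg.norm((l-pv)[:2]),np.linalg.norm((pv-h)[:2]))
s=ctrl.snapshot("scene");S=lambda a,b,z:ray(s,240+a/4.2,120+b/4.2,z)
print("scene hub",S(380,255,.054),"knob",S(499,128,.097),"lev",S(219,203,.08))
for x in ["knob","handle"]:
  pass
print("box corner low", P(620,135,.0),P(620,40,.1), P(620,40,.15),"rail", P(300,130,0))
print("cam top",-cam(p)[0].T@cam(p)[1])
for n,q in (("top",p),("scene",s)): print(n,[proj(q,x).round(1) for x in (h,k,l)])
```

```text
[0.6438 0.1008 0.008 ]
[ 0.7058 -0.1591  0.008 ]
[ 0.4988 -0.2096  0.008 ]
[0.4354 0.0536 0.008 ]
centre [ 0.57094272 -0.0535764   0.008     ] hub [ 0.56738593 -0.10782311  0.054     ] knob [ 0.5355573  -0.21127043  0.097     ] lev [ 0.66645975 -0.07102707  0.08      ] piv [ 0.63599179 -0.0928299   0.046     ]
0.10823312488898183 0.037465442130183435 0.07022507251723661
scene hub [ 0.56831579 -0.10161446  0.054     ] knob [ 0.5405464  -0.20950603  0.097     ] lev [ 0.6698548  -0.06539471  0.08      ]
box corner low [ 0.68271809 -0.2292656   0.        ] [ 0.71406644 -0.2165039   0.1       ] [ 0.69885488 -0.20904645  0.15      ] rail [ 0.68806822 -0.02893057  0.        ]
cam top [ 0.31281928 -0.01979303  1.41888883]
top [array([354.6, 190.7]), array([395. , 199.1]), array([340.9, 153.3])]
scene [array([331.9, 179.5]), array([360.7, 150.7]), array([294.3, 167.6])]
```

```bash
cat >> h.py <<'E'
H=np.array([.568,-.105]); A=np.radians(13.45)
def W(x,y): # clamp (m) -> world xy
    c,s=np.cos(A),np.sin(A); return H+[c*x-s*y,s*x+c*y]
def C(X):
    c,s=np.cos(A),np.sin(A); d=np.array(X[:2])-H; return np.array([c*d[0]+s*d[1],-s*d[0]+c*d[1]])
def plan(X,yaw=None):
    o=ctrl.get_obs(); y=np.radians(o["orientation"][2]); d=np.array(X)-o["tool_pos"]
    c,s=np.cos(y),np.sin(y)
    print("share",(np.array([c*d[0]+s*d[1],s*d[0]-c*d[1],-d[2]])/.8).round(4),
      "turn",None if yaw is None else round(((o["orientation"][2]-yaw+180)%360-180)/90,4),"j",o["joint_pos"].round(0),"t",o["clock"],"F",o["force"].round(2))
E
python3 - <<'E'
from h import *
p=ctrl.snapshot("top");s=ctrl.snapshot("scene")
def tri(a,b):
    M=[np.c_[cam(q)[0],cam(q)[1]] for q in(p,s)];f=[cam(q)[2] for q in(p,s)]
    x=[((np.array([260+a[0]/4.6,125+a[1]/4.6])-[p["cx"],p["cy"]])/f[0]),((np.array([240+b[0]/4.2,120+b[1]/4.2])-[s["cx"],s["cy"]])/f[1])]
    X=cv2.triangulatePoints(M[0],M[1],x[0],x[1]).ravel(); return X[:3]/X[3]
print("blue",tri((637,138),(350,112)),"corner",tri((615,135),(330,133)),"knob",tri((621,341),(499,128)))
plan([*W(.1057,.047),.292],-166.5)
E
```

```text
blue [ 0.67179225 -0.23406077  0.03603482] corner [ 0.67956037 -0.22228154  0.02072856] knob [ 0.53812749 -0.21048008  0.09663678]
share [-7.571e-01  5.135e-01  2.000e-04] turn 0.0784 j [-53.  21.   1.   0. -70. -17.] t 1.4 F [-0.93  0.21 -0.44]
```

Emit:
send_rows:
  deltas:
    - [[-0.756, 0.513, 0], 0.07]
    - [[-0.756, 0.513, 0], 0.07]
    - [[-0.756, 0.513, 0], 0.07]
    - [[-0.756, 0.513, 0], 0.07]
    - [[-0.756, 0.513, 0], 0.07]
  gripper: 0

```text
clock: 1.82
tool_pos: [0.358, -0.4604, 0.2923]
orientation: [-180.0, 0.0, -165.8]
force: [1.1, -0.2, 0.4]
opening: 0.06
gripper_force: 0.0
```

```bash
python3 -c "
from h import *
plan([*W(.1057,.047),.292],-166.55)"
```

```text
share [-4.966e-01  4.230e-01  4.000e-04] turn 0.0087 j [-33.  12. -11.   0. -67. -43.] t 1.8167 F [ 1.09 -0.22  0.42]
```

Emit:
send_rows:
  deltas:
    - [[-0.497, 0.423, 0], 0.009]
    - [[-0.497, 0.423, 0], 0.009]
    - [[-0.497, 0.423, 0], 0.009]
    - [[-0.497, 0.423, 0], 0.009]
    - [[-0.497, 0.423, 0], 0.009]

```text
clock: 2.23
tool_pos: [0.4787, -0.2901, 0.2926]
orientation: [-180.0, 0.0, -166.5]
force: [1.0, -1.0, -0.7]
opening: 0.0265
gripper_force: 0.0
```

```bash
python3 -c "
from h import *
plan([*W(.1057,.047),.292],-166.55)"
```

```text
share [-0.2946  0.2578  0.0008] turn 0.0 j [-11.  10. -14.   0. -66. -65.] t 2.2333 F [ 1.01 -1.03 -0.71]
```

Emit:
send_rows:
  deltas:
    - [[-0.295, 0.258, 0], 0]
    - [[-0.295, 0.258, 0], 0]
    - [[-0.295, 0.258, 0], 0]
    - [[-0.295, 0.258, 0], 0]
    - [[-0.295, 0.258, 0], 0]

```text
clock: 2.65
tool_pos: [0.5993, -0.1201, 0.2926]
orientation: [-180.0, 0.0, -166.5]
force: [1.4, -0.8, 0.6]
opening: 0.0009
gripper_force: 0.0
```

```bash
python3 -c "
from h import *
plan([*W(.1057,.047),.292],-166.55)
p=ctrl.snapshot('wrist');save(p,'w1')
for x in ['knob','lever_top']:
  print(x,[(round(b['conf'],2),ray(p,b['xy'][0]*640,b['xy'][1]*400,.097 if x=='knob' else .08).round(4),b['xy']) for b in ctrl.boxes_of(p,x)[:2]])
print(proj(p,[*W(.1057,.013),.08]),proj(p,[*H,.054]),proj(p,[*W(-.055,-.0957),.097]))"
```

```text
share [-0.0984  0.0863  0.0007] turn 0.0001 j [  7.  15.  -8.   0. -68. -83.] t 2.65 F [ 1.36 -0.82  0.56]
knob [(0.85, array([ 0.5573, -0.1242,  0.097 ]), [0.4966, 0.3638])]
lever_top [(0.84, array([ 0.6258, -0.096 ,  0.08  ]), [0.513, 0.5403])]
[344.39517702 258.41913411] [332.30098357 155.60240021] [226.9969739   99.18813452]
```

View pics/w1.png

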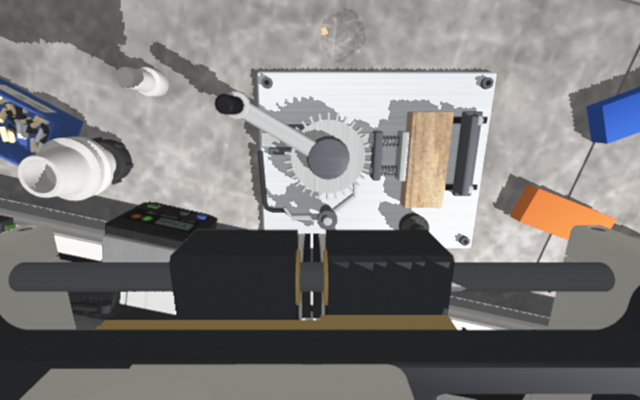

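```bash
python3 -c "
from h import *
p=ctrl.snapshot('wrist')
print('hub',ray(p,328,157,.054),'knob',ray(p,230,102,.097),'pivot',ray(p,328,216,.046),W(.07,0))
for c in [(260,72),(494,72),(470,248)]: print(C(ray(p,*c,.008)))
plan([*W(.1057,.047),.292],-166.55)"
```

```text
hub [ 0.57059549 -0.10863169  0.054     ] knob [ 0.53907946 -0.20733095  0.097     ] pivot [ 0.63628172 -0.09131752  0.046     ] [ 0.63608013 -0.08871823]
[-0.08674753 -0.07918258]
[-0.08748562  0.18206075]
[0.12545715 0.18453153]
share [-0.0993  0.0868 -0.0004] turn 0.0014 j [  7.  15.  -8.  -0. -68. -83.] t 2.85 F [-0.93  0.33  0.36]
```

Emit:
send_rows:
  deltas:
    - [[-0.098, 0.092, 0], 0]
    - [[-0.098, 0.092, 0], 0]
    - [[-0.098, 0.092, 0], 0]
    - [[-0.098, 0.092, 0.1], 0]
    - [[-0.098, 0.092, 0.1], 0]

```text
clock: 3.27
tool_pos: [0.659, -0.0319, 0.2132]
orientation: [-180.0, 0.3, -166.5]
force: [-0.7, 1.3, -1.7]
opening: 0.0004
gripper_force: 0.0
```

Emit:
send_rows:
  deltas:
    - [[0, 0, 0.05], 0]
    - [[0, 0, 0.1], 0]
    - [[0, 0, 0.113], 0]
    - [[0, 0, 0.113], 0]
    - [[0, 0, 0.113], 0]

```text
clock: 3.68
tool_pos: [0.6582, -0.0332, 0.1231]
orientation: [-180.0, 0.0, -166.6]
force: [1.2, -0.1, 1.1]
opening: 0.0004
gripper_force: 0.0
```

```bash
python3 -c "
from h import *
p=ctrl.snapshot('scene')
a=p['color'][120:260,240:400,::-1];cv2.imwrite('pics/s2.png',cv2.resize(a,None,fx=4.2,fy=4.2,interpolation=cv2.INTER_CUBIC))
print(C(ctrl.get_obs()['tool_pos']),ctrl.get_obs()['force'])"
```

```text
[0.10531297 0.04900856] [0.6291941  0.55835531 0.64972756]
```

View pics/s2.png

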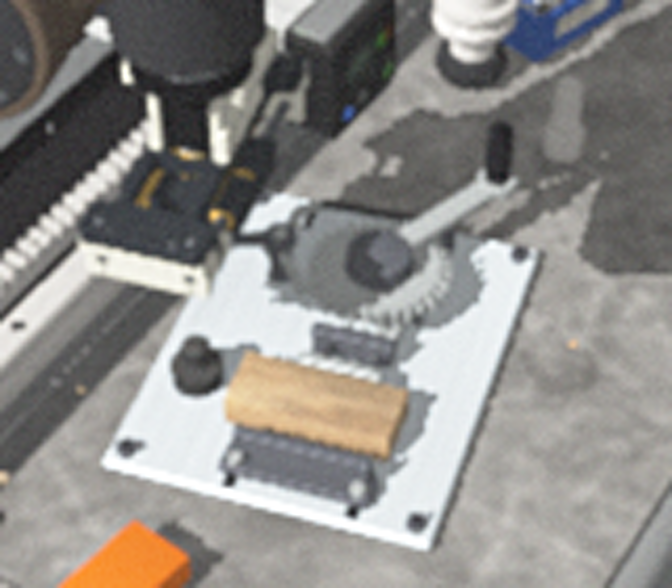

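Emit:
send_rows:
  deltas:
    - [[0, -0.005, 0], 0]
    - [[0, -0.01, 0], 0]
    - [[0, -0.015, 0], 0]
    - [[0, -0.02, 0], 0]
    - [[0, -0.025, 0], 0]

```text
clock: 4.15
tool_pos: [0.663, -0.0518, 0.1227]
orientation: [180.0, 0.1, -166.6]
force: [2.1, 6.1, 1.8]
opening: 0.0005
gripper_force: 2.7
```

Emit:
send_rows:
  deltas:
    - [[0, -0.002, 0], 0]
    - [[0, -0.004, 0], 0]
    - [[0, -0.006, 0], 0]
    - [[0, -0.008, 0], 0]
    - [[0, -0.01, 0], 0]

```text
clock: 4.57
tool_pos: [0.6642, -0.0594, 0.1218]
orientation: [180.0, 0.0, -166.5]
force: [0.3, 3.6, 0.7]
opening: 0.0003
gripper_force: 1.8
```

Emit:
send_rows:
  deltas:
    - [[0, -0.001, 0], 0]
    - [[0, -0.002, 0], 0]
    - [[0, -0.003, 0], 0]
    - [[0, -0.004, 0], 0]
    - [[0, -0.005, 0], 0]

```text
clock: 4.98
tool_pos: [0.6651, -0.0634, 0.1217]
orientation: [180.0, 0.0, -166.5]
force: [2.0, 3.4, 1.0]
opening: 0.0003
gripper_force: 1.9
```

Emit:
send_rows:
  deltas:
    - [[0, -0.0005, 0], 0]
    - [[0, -0.001, 0], 0]
    - [[0, -0.0015, 0], 0]
    - [[0, -0.002, 0], 0]
    - [[0, -0.0025, 0], 0]

```text
clock: 5.4
tool_pos: [0.6656, -0.0654, 0.1218]
orientation: [180.0, 0.0, -166.5]
force: [1.8, 4.3, -0.1]
opening: 0.0005
gripper_force: 1.9
```

```bash
python3 -c "
from h import *
p=ctrl.snapshot('scene')
print([(b['conf'],ray(p,b['xy'][0]*640,b['xy'][1]*400,.08),C(ray(p,b['xy'][0]*640,b['xy'][1]*400,.08))) for b in ctrl.boxes_of(p,'lever_top')[:2]])
print(C(ctrl.get_obs()['tool_pos']),ctrl.get_obs()['force'])"
```

```text
[(0.43, array([ 0.62835897, -0.05953879,  0.08      ]), array([0.06927765, 0.03017506]))]
[0.10402688 0.01577888] [2.45218386 3.44200657 0.43737622]
```

Emit:
send_rows:
  deltas:
    - [[0, -0.0005, 0], 0]
    - [[0, -0.001, 0], 0]
    - [[0, -0.0015, 0], 0]
    - [[0, -0.002, 0], 0]
    - [[0, -0.0025, 0], 0]

```text
clock: 5.92
tool_pos: [0.666, -0.0674, 0.1217]
orientation: [-180.0, -0.0, -166.6]
force: [2.1, 4.5, 1.1]
opening: 0.0003
gripper_force: 1.9
```

Emit:
send_rows:
  deltas:
    - [[0, -0.0005, 0], 0]
    - [[0, -0.001, 0], 0]
    - [[0, -0.0015, 0], 0]
    - [[0, -0.002, 0], 0]
    - [[0, -0.0025, 0], 0]

```text
clock: 6.33
tool_pos: [0.6664, -0.0693, 0.1218]
orientation: [-180.0, -0.0, -166.6]
force: [2.4, 3.8, 0.2]
opening: 0.0003
gripper_force: 1.9
```

Emit:
send_rows:
  deltas:
    - [[0, -0.0004, 0], 0]
    - [[0, -0.0008, 0], 0]
    - [[0, -0.0012, 0], 0]
    - [[0, -0.0016, 0], 0]
    - [[0, -0.002, 0], 0]

```text
clock: 6.75
tool_pos: [0.6667, -0.0709, 0.1217]
orientation: [180.0, -0.0, -166.6]
force: [0.3, 3.7, 0.7]
opening: 0.0007
gripper_force: 1.8
```

Emit:
send_rows:
  deltas:
    - [[0, -0.0004, 0], 0]
    - [[0, -0.0008, 0], 0]
    - [[0, -0.001, 0], 0]
    - [[0, -0.0012, 0], 0]
    - [[0, -0.0014, 0], 0]

```text
clock: 7.17
tool_pos: [0.667, -0.072, 0.1217]
orientation: [180.0, -0.0, -166.6]
force: [1.7, 3.6, -0.3]
opening: 0.0002
gripper_force: 1.8
```

```bash
python3 -c "
from h import *
p=ctrl.snapshot('wrist');save(p,'w3')
print(C(ctrl.get_obs()['tool_pos']),ctrl.get_obs()['force'])
for a in (.35,.2,.1,0,-.2,-.35): print(a,proj(p,[*W(.07+.038*np.cos(a),.038*np.sin(a)),.08]).round(0))"
```

```text
[0.10394615 0.00904761] [1.27673531 3.26290929 0.45451908]
0.35 [320. 272.]
0.2 [308. 275.]
0.1 [300. 276.]
0 [292. 276.]
-0.2 [276. 275.]
-0.35 [265. 272.]
```

View pics/w3.png

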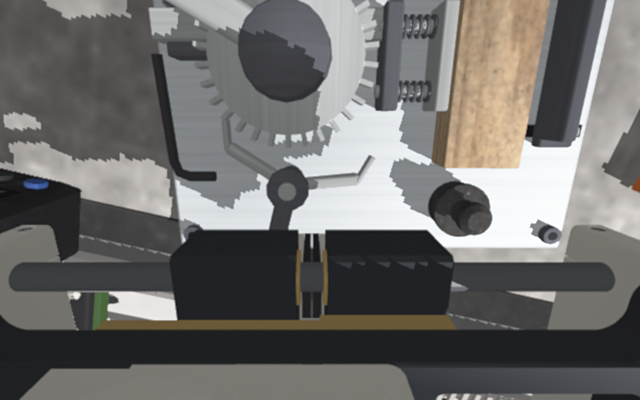

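Emit:
send_rows:
  deltas:
    - [[0, -0.0005, 0], 0]
    - [[0, -0.001, 0], 0]
    - [[0, -0.0015, 0], 0]
    - [[0, -0.002, 0], 0]
    - [[0, -0.0025, 0], 0]

```text
clock: 7.63
tool_pos: [0.6673, -0.074, 0.1217]
orientation: [180.0, -0.0, -166.6]
force: [-0.6, 4.6, 1.9]
opening: 0.0003
gripper_force: 2.0
```

Emit:
send_rows:
  deltas:
    - [[0, -0.0004, 0], 0]
    - [[0, -0.0008, 0], 0]
    - [[0, -0.001, 0], 0]
    - [[0, -0.0012, 0], 0]
    - [[0, -0.0014, 0], 0]

```text
clock: 8.05
tool_pos: [0.6675, -0.075, 0.1217]
orientation: [180.0, -0.0, -166.6]
force: [-1.8, 3.3, 1.2]
opening: 0.0005
gripper_force: 2.0
```

```bash
python3 -c "
from h import *
p=ctrl.snapshot('wrist')
print(C(ctrl.get_obs()['tool_pos']),ctrl.get_obs()['force'])
a=ray(p,288,187,.046);b=ray(p,277,228,.046);d=C(b)-C(a);print('old angle(stale pic)',C(a),np.arctan2(d[1],d[0]))
cv2.imwrite('pics/w4.png',cv2.resize(p['color'][130:250,200:400,::-1],None,fx=4,fy=4))"
```

```text
[0.10376565 0.00595578] [-0.63797413  3.97133121  1.06033971]
old angle(stale pic) [ 0.07232227 -0.00682043] -0.2752213248293334
```

View pics/w4.png

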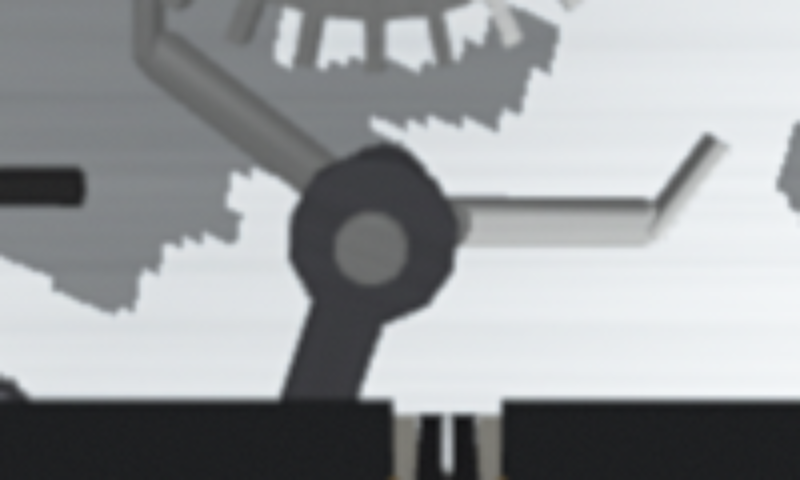

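Emit:
send_rows:
  deltas:
    - [[0, -0.0004, 0], 0]
    - [[0, -0.0008, 0], 0]
    - [[0, -0.001, 0], 0]
    - [[0, -0.0012, 0], 0]
    - [[0, -0.0014, 0], 0]

```text
clock: 8.52
tool_pos: [0.6677, -0.0757, 0.1216]
orientation: [180.0, -0.0, -166.6]
force: [-2.4, 7.1, 1.1]
opening: 0.0006
gripper_force: 3.6
```

Emit:
send_rows:
  deltas:
    - [[0, -0.0003, 0], 0]
    - [[0, -0.0006, 0], 0]
    - [[0, -0.0008, 0], 0]
    - [[0, -0.001, 0], 0]
    - [[0, -0.001, 0], 0]

```text
clock: 8.93
tool_pos: [0.6678, -0.0759, 0.1216]
orientation: [179.9, -0.0, -166.6]
force: [-3.5, 8.7, 2.4]
opening: 0.0004
gripper_force: 4.9
```

Emit:
send_rows:
  deltas:
    - [[0, 0.02, 0], 0]
    - [[0, 0.02, -0.04], 0]
    - [[0, 0.02, -0.08], 0]
    - [[0.04, 0.02, -0.13], 0]
    - [[0.08, 0.02, -0.18], 0]

```text
clock: 9.35
tool_pos: [0.6137, -0.0731, 0.2514]
orientation: [-179.9, -0.1, -166.5]
force: [0.3, 1.0, 1.3]
opening: 0.0005
gripper_force: 0.0
```

Emit:
send_rows:
  deltas:
    - [[0.04, 0, -0.03], -0.08]
    - [[0.08, 0, -0.03], -0.16]
    - [[0.08, 0, -0.03], -0.24]
    - [[0.08, 0, -0.03], -0.32]
    - [[0.08, 0, -0.03], -0.4]

```text
clock: 9.77
tool_pos: [0.5511, -0.0884, 0.2758]
orientation: [-179.9, 0.1, -130.4]
force: [0.9, 0.3, 0.4]
opening: 0.0002
gripper_force: 0.0
```

Emit:
send_rows:
  deltas:
    - [[0, 0, 0], -0.4]
    - [[0, 0, 0], -0.4]
    - [[0, 0, 0], -0.4]
    - [[0, 0, 0], -0.4]
    - [[0, 0, 0], -0.4]

```text
clock: 10.18
tool_pos: [0.5516, -0.0883, 0.275]
orientation: [-180.0, -0.0, -94.6]
force: [0.3, 0.4, 0.0]
opening: 0.0006
gripper_force: 0.0
```

```bash
sed -i 's/^H=.*; A/H=np.array([.569,-.106]); A/' h.py; python3 -c "
from h import *
p=ctrl.snapshot('top')
print([(b['conf'],b['xy'],C(ray(p,b['xy'][0]*640,b['xy'][1]*400,.08))) for b in ctrl.boxes_of(p,'lever_top')[:2]])
cv2.imwrite('pics/t5.png',cv2.resize(p['color'][125:255,260:420,::-1],None,fx=4.6,fy=4.6,interpolation=cv2.INTER_CUBIC))
plan([*W(-.029,-.110),.28],-16.55)"
```

```text
[]
share [ 0.1622 -0.0322 -0.0064] turn -0.8695 j [ 11.  10. -16.   0. -64. -16.] t 10.2833 F [-0.17 -0.17 -1.1 ]
```

View pics/t5.png

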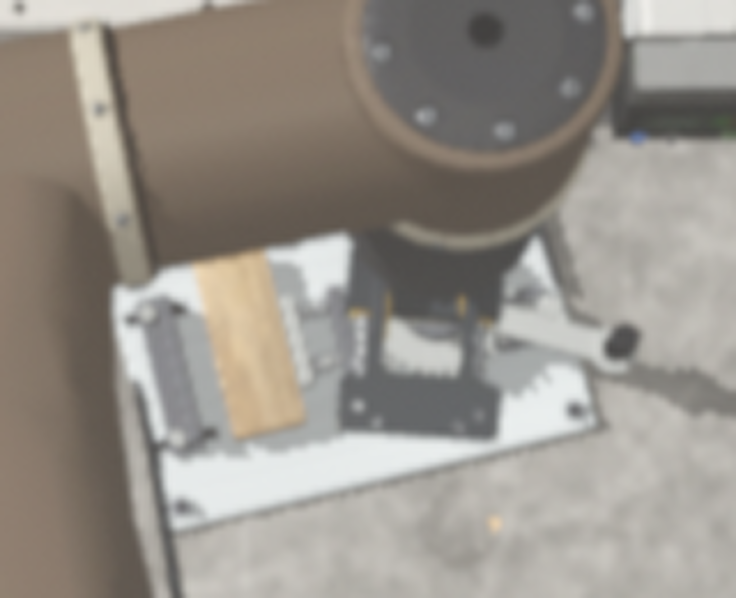

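Emit:
send_rows:
  deltas:
    - [[0.04, -0.03, 0], -0.08]
    - [[0.08, -0.03, 0], -0.16]
    - [[0.12, -0.03, 0], -0.24]
    - [[0.162, -0.032, 0], -0.32]
    - [[0.162, -0.032, 0], -0.4]

```text
clock: 10.7
tool_pos: [0.5654, -0.2238, 0.2745]
orientation: [179.9, -0.0, -59.7]
force: [0.0, 0.5, -0.2]
opening: 0.0004
gripper_force: 0.0
```

Emit:
send_rows:
  deltas:
    - [[0, 0, 0], -0.47]
    - [[0, 0, 0], -0.47]
    - [[0, 0, 0], -0.47]
    - [[0, 0, 0], -0.47]
    - [[0, 0, 0], -0.47]

```text
clock: 11.12
tool_pos: [0.566, -0.2197, 0.2748]
orientation: [180.0, -0.0, -23.8]
force: [0.4, 0.6, 0.5]
opening: 0.0002
gripper_force: 0.0
```

Emit:
send_rows:
  deltas:
    - [[0, 0, 0], -0.07]
    - [[0, 0, 0], -0.07]
    - [[0, 0, 0], -0.07]
    - [[0, 0, 0], -0.07]
    - [[0, 0, 0], -0.07]

```text
clock: 11.53
tool_pos: [0.566, -0.2195, 0.2748]
orientation: [180.0, -0.0, -17.7]
force: [-0.3, -0.4, -0.5]
opening: 0.0002
gripper_force: 0.0
```

```bash
python3 -c "
from h import *
p=ctrl.snapshot('wrist')
save(p,'w6')
print('knob',proj(p,[*W(-.055,-.0953),.097]),'hub',proj(p,[*H,.054]),'lev',proj(p,[*W(.1057,-.013),.08]))
plan([*W(-.029,-.110),.131],-16.55)"
```

```text
knob [313.06272642 228.37530989] hub [208.04275647 215.92692662] lev [139.97317988 121.23241369]
share [5.000e-04 1.000e-04 1.798e-01] turn -0.0123 j [ -3.  15. -10.   0. -65.  75.] t 11.5833 F [-0.38  0.43 -0.17]
```

View pics/w6.png

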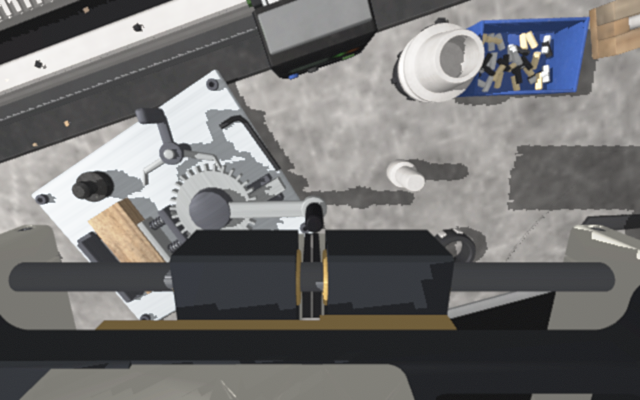

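```bash
python3 -c "
from h import *
p=ctrl.snapshot('wrist')
off=proj(p,[*H,.054])-[211,208]
for n,z in(('lever_top',.08),('knob',.097)):
  print(n,[(b['conf'],np.array(b['xy'])*[640,400]) for b in ctrl.boxes_of(p,n)[:2]])
for a in (.35,0,-.2,-.28,-.35): print(a,(proj(p,[*W(.07+.038*np.cos(a),.038*np.sin(a)),.08])-off).round(0),(proj(p,[*W(.07+.038*np.cos(a),.038*np.sin(a)),.046])-off).round(0))
print('pivot',proj(p,[*W(.07,0),.046])-off,'hub',ray(p,211,208,.054),C(ray(p,315,213,.097)))
cv2.imwrite('pics/w7.png',cv2.resize(p['color'][80:240,100:340,::-1],None,fx=3.3,fy=3.3,interpolation=cv2.INTER_CUBIC))"
```

```text
lever_top [(0.74, array([165.184, 149.92 ]))]
knob [(0.59, array([226.816, 206.48 ]))]
0.35 [120. 129.] [141. 126.]
0 [130. 119.] [149. 117.]
-0.2 [137. 115.] [156. 114.]
-0.28 [140. 114.] [159. 113.]
-0.35 [143. 113.] [161. 112.]
pivot [172.94717813 149.91298576] hub [ 0.57602081 -0.11230606  0.054     ] [-0.04324997 -0.10445579]
```

View pics/w7.png

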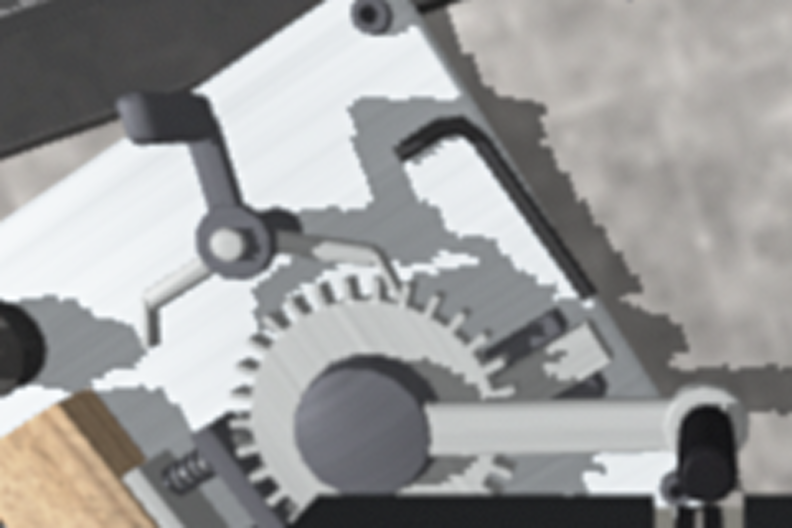

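Emit:
send_rows:
  deltas:
    - [[0.01, 0, 0.04], -0.012]
    - [[0.01, 0, 0.08], -0.012]
    - [[0.01, 0, 0.12], -0.012]
    - [[0.01, 0, 0.15], -0.012]
    - [[0.01, 0, 0.16], -0.012]

```text
clock: 12.15
tool_pos: [0.5715, -0.2217, 0.1428]
orientation: [180.0, 0.3, -16.5]
force: [-0.3, -0.8, -0.8]
opening: 0.0005
gripper_force: 0.0
```

Emit:
send_rows:
  deltas:
    - [[0, 0, 0.01], 0]
    - [[0, 0, 0.02], 0]
    - [[0, 0, 0.02], 0]
    - [[0, 0, 0.02], 0]
    - [[0, 0, 0.02], 0]

```text
clock: 12.57
tool_pos: [0.5744, -0.2221, 0.1322]
orientation: [-180.0, -0.1, -16.4]
force: [0.0, -0.4, 0.3]
opening: 0.0004
gripper_force: 0.0
```

```bash
python3 -c "
from h import *
o=ctrl.get_obs();c=C(o['tool_pos']);print(c,np.hypot(*c),np.degrees(np.arctan2(c[1],c[0]))%360,o['force'],o['tool_pos'])
p=ctrl.snapshot('scene')
cv2.imwrite('pics/s8.png',cv2.resize(p['color'][100:240,270:430,::-1],None,fx=4.5,fy=4.2,interpolation=cv2.INTER_CUBIC))"
```

```text
[-0.02177444 -0.11415872] 0.11621677562571366 259.2012112304707 [ 0.02780215 -0.36608126  0.28476303] [ 0.57437571 -0.22209238  0.13215993]
```

View pics/s8.png

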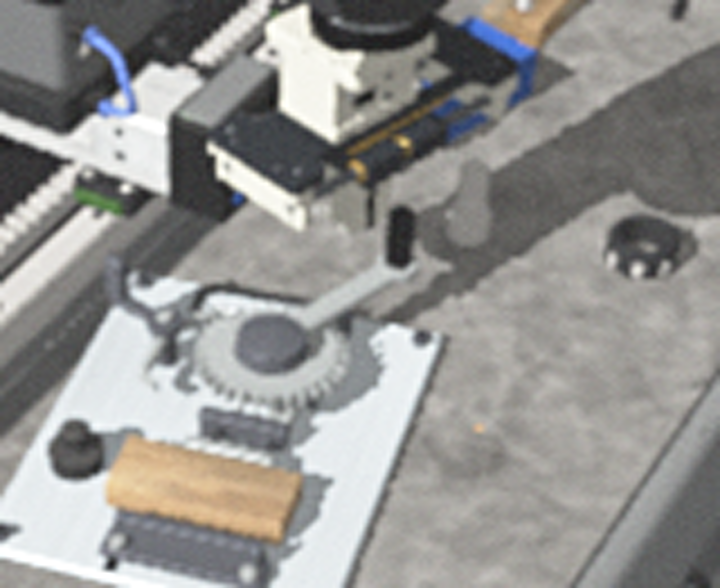

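Emit:
send_rows:
  deltas:
    - [[-0.005, 0, 0], 0]
    - [[-0.01, 0, 0], 0]
    - [[-0.015, 0, 0], 0]
    - [[-0.019, 0, 0], 0]
    - [[-0.0225, 0, 0], 0]

```text
clock: 13.03
tool_pos: [0.556, -0.2168, 0.1311]
orientation: [180.0, -0.0, -16.4]
force: [0.4, -1.0, 0.3]
opening: 0.0001
gripper_force: 0.5
```

Emit:
send_rows:
  deltas:
    - [[-0.0055, 0.0008, 0], 0.0255]
    - [[-0.0111, 0.0014, 0], 0.0509]
    - [[-0.0166, 0.0018, 0], 0.0764]
    - [[-0.0222, 0.0019, 0], 0.1019]
    - [[-0.0278, 0.0019, 0], 0.1273]

```text
clock: 13.45
tool_pos: [0.5344, -0.212, 0.131]
orientation: [-180.0, -0.0, -28.0]
force: [0.4, -0.9, -0.0]
opening: 0.0006
gripper_force: 0.2
```

```bash
cat > st.py <<'E'
from h import *
o=ctrl.get_obs();y=np.radians(o['orientation'][2]);F=o['force'];c=C(o['tool_pos'])
fs=[]
for n in ('scene','scene','scene'):
    p=ctrl.snapshot(n);o=ctrl.get_obs();fs.append(o['force'])
F=np.mean(fs,0);xt=np.array([np.cos(y),np.sin(y)]);yt=np.array([np.sin(y),-np.cos(y)])
print('t',o['clock'],'C',c.round(4),'r',np.hypot(*c).round(4),'ang',(np.degrees(np.arctan2(c[1],c[0]))%360).round(1),'Fx,Fy tool',(F[:2]@xt).round(2),(F[:2]@yt).round(2),'Fz',F[2].round(2),'yaw',o['orientation'][2],'j6',o['joint_pos'][5])
d=o['tool_pos'][:2]-H
print('tool rel axis x,y',d@xt,d@yt)
for b in ctrl.boxes_of(p,'knob')[:2]:
    k=C(ray(p,b['xy'][0]*640,b['xy'][1]*400,.08)); print('knob',round(b['conf'],2),k.round(3),np.degrees(np.arctan2(k[1],k[0]))%360)
E
python3 st.py
```

```text
t 13.6 C [-0.0583 -0.095 ] r 0.1115 ang 238.5 Fx,Fy tool -0.45 0.29 Fz -0.15 yaw -27.797664355839046 j6 64.35049000090233
tool rel axis x,y 0.019138391593635774 0.10985431933485194
knob 0.93 [-0.024  0.025] 133.4754371453537
```

Emit:
send_rows:
  deltas:
    - [[-0.0055, 0.0008, 0], 0.0255]
    - [[-0.0111, 0.0014, 0], 0.0509]
    - [[-0.0166, 0.0018, 0], 0.0764]
    - [[-0.0222, 0.0019, 0], 0.1019]
    - [[-0.0278, 0.0019, 0], 0.1273]

```text
clock: 14.07
tool_pos: [0.5145, -0.203, 0.1309]
orientation: [-180.0, -0.0, -39.4]
force: [0.6, -1.1, -0.3]
opening: 0.0005
gripper_force: 0.2
```

```bash
python3 st.py
```

```text
t 14.2167 C [-0.0756 -0.0817] r 0.1113 ang 227.2 Fx,Fy tool -0.29 -0.24 Fz -0.0 yaw -39.201993962883044 j6 52.03740265502697
tool rel axis x,y 0.019258521496091932 0.10963155492031579
knob 0.78 [-0.019  0.03 ] 122.96798318741466
```

Emit:
send_rows:
  deltas:
    - [[-0.0055, 0.0008, 0], 0.0255]
    - [[-0.0111, 0.0014, 0], 0.0509]
    - [[-0.0166, 0.0018, 0], 0.0764]
    - [[-0.0222, 0.0019, 0], 0.1019]
    - [[-0.0278, 0.0019, 0], 0.1273]

```text
clock: 14.68
tool_pos: [0.4965, -0.1902, 0.1309]
orientation: [-180.0, -0.0, -50.8]
force: [0.1, -1.1, -0.2]
opening: 0.0004
gripper_force: 0.1
```

```bash
python3 st.py; python3 -c "
from h import *
p=ctrl.snapshot('wrist')
for b in ctrl.cut_out(p,'handle')[:1]: v,u=np.nonzero(b['pixels']); print(b['conf'],u.min(),u.max(),v.min(),v.max(),proj(p,[*H,.054]))
print([ (q,proj(p,[*W(.11*np.cos(np.radians(q)),.11*np.sin(np.radians(q))),.052]).round()) for q in(240,225,215,205)])
m=b['pixels'];print([(r,np.nonzero(m[r])[0][[0,-1]]) for r in range(v.min(),v.max(),8)])"
```

```text
t 14.8333 C [-0.0901 -0.065 ] r 0.1111 ang 215.8 Fx,Fy tool -0.56 0.24 Fz 0.25 yaw -50.63775482384611 j6 39.15971038107519
tool rel axis x,y 0.019210653580567942 0.10949935172211003
knob 0.8 [-0.019  0.036] 117.4960011051562
0.96 65 315 177 319 [129.80047967 271.52595275]
[(240, array([280., 169.])), (225, array([303., 213.])), (215, array([312., 243.])), (205, array([314., 272.]))]Traceback (most recent call last):
  File "<string>", line 6, in <module>
    m=b['pixels'];print([(r,np.nonzero(m[r])[0][[0,-1]]) for r in range(v.min(),v.max(),8)])
                            ~~~~~~~~~~~~~~~~~~~^^^^^^^^
IndexError: index 0 is out of bounds for axis 0 with size 0
```

Emit:
send_rows:
  deltas:
    - [[-0.0055, 0.0008, 0], 0.0255]
    - [[-0.0111, 0.0014, 0], 0.0509]
    - [[-0.0166, 0.0018, 0], 0.0764]
    - [[-0.0222, 0.0019, 0], 0.1019]
    - [[-0.0278, 0.0019, 0], 0.1273]

```text
clock: 15.4
tool_pos: [0.4813, -0.1739, 0.1309]
orientation: [-180.0, -0.0, -62.3]
force: [0.2, 0.2, -0.1]
opening: 0.0004
gripper_force: 0.2
```

```bash
python3 st.py
```

```text
t 15.55 C [-0.101  -0.0456] r 0.1109 ang 204.3 Fx,Fy tool -0.15 0.88 Fz -0.01 yaw -62.11734264475466 j6 25.72484150575359
tool rel axis x,y 0.019131752464984206 0.10949700752404468
knob 0.59 [-0.019  0.034] 118.64055978666063
```

Emit:
send_rows:
  deltas:
    - [[-0.0055, 0.0008, 0], 0.0255]
    - [[-0.0111, 0.0014, 0], 0.0509]
    - [[-0.0166, 0.0018, 0], 0.0764]
    - [[-0.0222, 0.0019, 0], 0.1019]
    - [[-0.0278, 0.0019, 0], 0.1273]

```text
clock: 16.02
tool_pos: [0.4697, -0.155, 0.1309]
orientation: [-180.0, -0.0, -73.7]
force: [1.0, 0.7, 0.2]
opening: 0.0003
gripper_force: 0.3
```

```bash
python3 st.py
```

```text
t 16.1667 C [-0.108  -0.0245] r 0.1107 ang 192.8 Fx,Fy tool -0.6 0.62 Fz -0.54 yaw -73.5545227668117 j6 11.874754167503415
tool rel axis x,y 0.019000610632975003 0.10942720124966916
knob 0.75 [-0.02   0.035] 120.09990385784808
```

Emit:
send_rows:
  deltas:
    - [[-0.0055, 0.0008, 0], 0.0255]
    - [[-0.0111, 0.0014, 0], 0.0509]
    - [[-0.0166, 0.0018, 0], 0.0764]
    - [[-0.0222, 0.0019, 0], 0.1019]
    - [[-0.0278, 0.0019, 0], 0.1273]

```text
clock: 16.63
tool_pos: [0.4621, -0.1342, 0.1309]
orientation: [-179.9, -0.0, -85.2]
force: [2.5, -2.3, -1.5]
opening: 0.0005
gripper_force: 1.3
```

```bash
python3 st.py; python3 -c "
from h import *
p=ctrl.snapshot('top')
for n in('jaw','blank','knob','handle'):
  for b in ctrl.boxes_of(p,n)[:2]: print(n,round(b['conf'],2),C(ray(p,b['xy'][0]*640,b['xy'][1]*400,.09 if n=='knob' else .03)).round(4))
p=ctrl.snapshot('wrist')
for b in ctrl.cut_out(p,'handle')[:1]: v,u=np.nonzero(b['pixels']); print(b['conf'],u.min(),u.max(),v.min(),v.max(),proj(p,[*H,.054]))
"
```

```text
t 16.7833 C [-0.1105 -0.0025] r 0.1106 ang 181.3 Fx,Fy tool 1.43 -1.09 Fz -0.47 yaw -84.99569439487908 j6 -2.3334228391509915
tool rel axis x,y 0.018963581499055786 0.10898978785202315
knob 0.65 [-0.035  0.052] 123.8380902110935
blank 0.75 [0.0504 0.1354]
blank 0.67 [0.0798 0.2967]
knob 0.77 [0.014  0.0034]
handle 0.82 [ 0.0277 -0.0049]
handle 0.57 [0.0669 0.0355]
0.97 64 313 180 319 [130.53166185 270.23350312]
```

Emit:
send_rows:
  deltas:
    - [[-0.0055, 0.0008, 0], 0.0255]
    - [[-0.0111, 0.0014, 0], 0.0509]
    - [[-0.0166, 0.0018, 0], 0.0764]
    - [[-0.0222, 0.0019, 0], 0.1019]
    - [[-0.0278, 0.0019, 0], 0.1273]

```text
clock: 17.6
tool_pos: [0.4586, -0.112, 0.131]
orientation: [-179.9, -0.0, -96.7]
force: [5.3, -4.3, -1.6]
opening: 0.0007
gripper_force: 2.8
```

```bash
python3 st.py
```

```text
t 17.75 C [-0.1087  0.0198] r 0.1105 ang 169.7 Fx,Fy tool 3.85 -4.33 Fz -0.82 yaw -96.53222603073525 j6 -16.84024684894489
tool rel axis x,y 0.018814122677620074 0.10899084382389723
knob 0.97 [-0.028  0.053] 118.18924641713652
```

Emit:
send_rows:
  deltas:
    - [[0, -0.0003, 0], 0]
    - [[0, -0.0006, 0], 0]
    - [[0, -0.0009, 0], 0]
    - [[0, -0.0012, 0], 0]
    - [[0, -0.0012, 0], 0]

```text
clock: 18.22
tool_pos: [0.4588, -0.1123, 0.1309]
orientation: [180.0, -0.0, -96.6]
force: [1.7, -5.0, 1.5]
opening: 0.0008
gripper_force: 2.4
```

```bash
python3 st.py
```

```text
t 18.3667 C [-0.1087  0.0195] r 0.1104 ang 169.8 Fx,Fy tool 4.81 -1.68 Fz 2.2 yaw -96.60346081316037 j6 -16.83227761820993
tool rel axis x,y 0.018787470659036118 0.10877119896519435
knob 0.89 [-0.025  0.047] 118.16869876605277
```

Emit:
send_rows:
  deltas:
    - [[-0.0055, 0.0005, 0], 0.0255]
    - [[-0.0111, 0.0008, 0], 0.0509]
    - [[-0.0166, 0.0009, 0], 0.0764]
    - [[-0.0222, 0.0007, 0], 0.1019]
    - [[-0.0278, 0.0004, 0], 0.1273]

```text
clock: 18.83
tool_pos: [0.4602, -0.0902, 0.1307]
orientation: [179.9, -0.1, -108.2]
force: [-0.6, -7.0, 4.7]
opening: 0.0009
gripper_force: 3.7
```

```bash
python3 st.py
```

```text
t 18.9833 C [-0.1021  0.0406] r 0.1099 ang 158.3 Fx,Fy tool 6.09 -0.8 Fz 4.49 yaw -108.04008579091973 j6 -31.123223914767934
tool rel axis x,y 0.018808997495544707 0.10823823458649826
knob 0.97 [-0.028  0.042] 124.13625341982012
```

Emit:
send_rows:
  deltas:
    - [[-0.005, 0.0004, 0], 0.0216]
    - [[-0.01, 0.0007, 0], 0.0432]
    - [[-0.0145, 0.0008, 0], 0.0648]
    - [[-0.019, 0.0007, 0], 0.0864]
    - [[-0.0235, 0.0004, 0], 0.108]

```text
clock: 19.45
tool_pos: [0.4647, -0.0728, 0.1305]
orientation: [179.8, -0.2, -117.9]
force: [-4.0, -9.1, 6.0]
opening: 0.0004
gripper_force: 4.7
```

```bash
python3 st.py
```

```text
t 19.6 C [-0.0937  0.0566] r 0.1095 ang 148.9 Fx,Fy tool 8.65 -0.81 Fz 5.96 yaw -117.78246388295996 j6 -42.9755223619626
tool rel axis x,y 0.01928996364030861 0.10771747665916272
knob 0.84 [-0.023  0.057] 111.5411577897473
```

Emit:
send_rows:
  deltas:
    - [[0.003, 0, 0], 0]
    - [[0.006, 0, 0], 0]
    - [[0.009, 0, 0], 0]
    - [[0.012, 0, 0], 0]
    - [[0.012, 0, 0], 0]

```text
clock: 20.07
tool_pos: [0.4612, -0.0813, 0.1306]
orientation: [179.9, -0.1, -117.8]
force: [0.8, -8.7, 1.0]
opening: 0.0003
gripper_force: 4.3
```

```bash
python3 st.py
```

```text
t 20.2167 C [-0.0991  0.0491] r 0.1106 ang 153.7 Fx,Fy tool 7.6 -4.46 Fz 1.93 yaw -117.77690706288877 j6 -42.01173537244336
tool rel axis x,y 0.028282920765220827 0.10692662001128296
knob 0.66 [-0.024  0.051] 115.35679533755825
knob 0.65 [0.063 0.034] 28.411400083599172
```

Emit:
send_rows:
  deltas:
    - [[0.002, 0, 0], 0]
    - [[0.004, 0, 0], 0]
    - [[0.006, 0, 0], 0]
    - [[0.008, 0, 0], 0]
    - [[0.008, 0, 0], 0]

```text
clock: 20.68
tool_pos: [0.4589, -0.0861, 0.1306]
orientation: [180.0, -0.0, -117.8]
force: [0.7, -3.0, 0.5]
opening: 0.0004
gripper_force: 1.4
```

```bash
python3 st.py
```

```text
t 20.8333 C [-0.1025  0.0449] r 0.1119 ang 156.3 Fx,Fy tool 2.35 -2.24 Fz -0.01 yaw -117.78405461520943 j6 -41.39637983081938
tool rel axis x,y 0.03365458548593167 0.10666340444518246
knob 0.63 [-0.028  0.062] 113.9481067839924
knob 0.41 [-0.207 -0.116] 209.2574299711901
```

Emit:
send_rows:
  deltas:
    - [[0.01, 0, 0], 0]
    - [[0.025, 0, 0], 0]
    - [[0.04, 0, 0], 0]
    - [[0.04, 0, 0], 0]
    - [[0.04, 0, -0.03], 0]

```text
clock: 21.3
tool_pos: [0.4412, -0.1155, 0.1517]
orientation: [179.6, -0.2, -117.9]
force: [0.1, 0.0, 0.2]
opening: 0.0006
gripper_force: 0.0
```

Emit:
send_rows:
  deltas:
    - [[0, 0, -0.05], 0]
    - [[0, 0, -0.1], 0]
    - [[0, 0, -0.15], 0]
    - [[0, 0, -0.18], 0]
    - [[0, 0, -0.18], 0]

```text
clock: 21.72
tool_pos: [0.4463, -0.115, 0.3048]
orientation: [-179.5, 0.3, -117.8]
force: [0.5, 0.2, 0.6]
opening: 0.0004
gripper_force: 0.0
```

```bash
python3 -c "
from h import *
o=ctrl.get_obs();print(o['force'],o['tool_pos'])
p=ctrl.snapshot('wrist');save(p,'w9')
for b in ctrl.boxes_of(p,'knob')[:2]: k=C(ray(p,b['xy'][0]*640,b['xy'][1]*400,.08));print('knob',b['conf'],k,np.degrees(np.arctan2(k[1],k[0]))%360)
for b in ctrl.boxes_of(p,'lever_top')[:2]: print('lev',b['conf'],C(ray(p,b['xy'][0]*640,b['xy'][1]*400,.06)))
for b in ctrl.boxes_of(p,'blank')[:2]: print('blank',b['conf'],C(ray(p,b['xy'][0]*640,b['xy'][1]*400,.03)))
p=ctrl.snapshot('top')
for n in('knob','lever_top','jaw','blank'):
  for b in ctrl.boxes_of(p,n)[:2]: print(n,b['conf'],C(ray(p,b['xy'][0]*640,b['xy'][1]*400,dict(knob=.085,lever_top=.07).get(n,.03))))
"
```

```text
[0.50782922 0.15324421 0.61505486] [ 0.44630106 -0.11497205  0.30479374]
knob 0.56 [-0.03542631 -0.0066448 ] 190.62334779082784
lev 0.5 [ 0.03722028 -0.02758988]
lever_top 0.67 [-0.037956    0.46215094]
lever_top 0.52 [ 0.06223717 -0.00146184]
blank 0.91 [0.08736777 0.29537691]
blank 0.4 [0.05906294 0.1268529 ]
```

```bash
python3 -c "
from plant import ctrl
print(ctrl.close_job())"
```

```text
the job is handed in; nothing more can be done
None
```

I flipped the lever fully to its tightening side, cranked to about 8.7 N at the knob (about 52 N at the jaw) and let go onto a click, leaving an estimated 40–47 N. The job is handed in; the final hold was judged from finger forces, not seen in a picture, no verdict came back, and I viewed 11 pictures against the limit of 10.

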